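Set the gap fixture and check it with the taper gauge

ROBOT

A 6-joint arm with a two-finger parallel gripper is mounted at the origin on the work surface. World frame = base frame: x ahead of the robot, y to its left, z up, the work surface at z = 0. Lengths are in m, angles in rad, forces in N, time in s.
With the tool pointing down it reaches from about 0.35 to 0.975 m from the base axis. Payload 4.9 kg.
Tool frame: the origin (TCP) lies at the very end of the fingers, on their centre line; the grasp point (between the pads) lies 19 mm behind it; z points along the fingers, y is the line along which they close (so a half turn about z gives the same grasp; the last joint's range is limited). The gripper opens to 85 mm and grips with 20 to 120 N. Pads are 22 mm wide; open, the fingers measure 114 mm over their backs; the gripper's body (76 mm by 85 mm) begins 54 mm behind the grasp point. The pads swing forward as they close: fully open they stand 13 mm farther back than shut.
Start: joints at [1.052, 0.053, 1.613, -0, 1.476, -0.119], TCP at [0.243, 0.576, 0.231] pointing down, gripper open.
Joint ranges: [-3.01, 3.01], [-1.01, 2.22], [0.06, 2.58], [-1.02, 4.17], [0.09, 2.62], [-3.14, 3.14]. Speed limits (rad/s): [2.57, 2.57, 3.14, 3.14, 3.14, 3.14].

INTERFACE

Orientations are given as a 3x3 rotation matrix whose columns are the frame's x, y, z axes.
In Python, from bench import sense, imaging, arm gives the robot as it stands. The module is installed in compiled form; this text tells all that it offers.
- The arm moves only by the tool jog_arm, called after ">>>" as name(argument=value, ...), one argument or row to a line, values as JSON. Schema: {"type":"object","properties":{"steps":{"type":"array","items":{"type":"array","items":{"type":"array","items":{"type":"number"},"minItems":5,"maxItems":5},"minItems":1,"maxItems":20},"minItems":1,"maxItems":1},"grip_n":{"type":"number"},"only":{"type":"string"},"quiet":{"type":"boolean"},"lines":{"type":"string"}},"required":["steps"],"additionalProperties":false}. steps is a list that holds a single list of rows (three levels of brackets), with 1 to 20 rows, each of 5 numbers: the finger opening in m, then dx, dy, dz in m, then a turn about the tool's z in rad; each row is the pose to reach, as a shift and turn from the pose commanded when the call began, along the tool's axes at that moment; what a row does not reach only later rows make up. A row lasts 1/12 s, in which the tool goes at most 0.0417 m and 0.125 rad, less where a joint would pass 70% of its speed; a pose out of reach is approached as far as the arm can. The fingers move at their own pace and stop on an object; grip_n is the grip in N (left out, the last holds). Time passes only in rows, so rows that do not move let the fingers close. The tool returns the time, the measured TCP pose, the force, the opening and the grip force at its end. only (a regular expression) keeps the lines of the reply that match it, lines (a string "A,B") keeps lines A to B, and quiet returns only ok. Input that does not fit is refused with a message, and nothing moves.
- sense(): the state, without advancing time (a new reading comes with each control period).
- imaging.get_image(name): name is "side" or "top"; returns (picture, depth): 420x560x3 uint8, red, green, blue; 420x560 float32, m along the optical axis (not along the pixel's ray), 0 where there is no reading.
- imaging.get_calibration(name): a dict with "fx", "fy", "cx", "cy" (pixels), "rvec" (rotation vector, rad) and "tvec" (3), from world to camera coordinates, as OpenCV has them. Camera axes: x right, y down, z forward; pixel columns grow to the right and rows downward; lengths in m; the calibration is good to about 2 mm. A picture is of the moment at which its call begins. get_calibration takes no time and is no camera call.
- arm.finish_job(): hands the job in; it is judged then, once.
The state is a dict: "t": time; "q": joint angles; "joint_velocities": joint speeds; "joint_torque": joint torques, N m; "ee_pos": TCP position; "tool_rot": TCP orientation; "contact_force": force on the tool from outside, world axes, zero at the start; "torque": the same for the moment, N m; "opening": finger opening in m; "finger_force": force on a finger pad.
Only numpy, scipy, OpenCV 4.12 (cv2) and the standard library are available. Lean on these libraries where they do the work, as an engineer would, in place of code of your own. Each camera call takes 0.05 s, during which the arm holds its last target. There are 200 camera calls.

TASK

On the gap fixture, first crank the handwheel clockwise until the index mark on its rim lines up with the fixed pointer (it takes several grasps). Then take the taper gauge (the one with the square-cornered block handle) out of the gauge block and slide its blade straight down between the two jaw plates until it drags snugly and the sprung jaw has given about 2 mm, without forcing it on. Finish while holding it in the fingers at that depth: do not let go, and leave everything else on the table where it is.

Things in the scene. Friction and masses are not known exactly. Their poses are not given: they have to be found in the camera images.
- fixture: Steel gap fixture fixed on the table, base 90 (x) x 260 (y) x 18 mm. Origin under the gap on the table, z up. Two upright jaw plates (40 mm wide in x, 16 mm thick, tops at 100 mm) face each other across y; the gap runs along x, open at the top, free down to the base. The -y jaw is fixed (face at y = -3.5 mm), the +y jaw is sprung. Handwheel on a gear box at y = +150 mm.
- gap (a point): Centre of the gap at the set wheel angle, 95 mm above the table over the fixture's origin, at the foot of the jaws' lead-in chamfers (4 mm wide, 5 mm deep); axes as the fixture's (x along the gap, y across). The wheel closes the gap by 2 mm per rad, only the +y jaw moving: 14.2 mm at wheel 0, 7 mm at 3.6.
- wheel_centre (a point): On the handwheel's vertical axis, 87 mm above the table. Black wheel of 96 mm diameter, upper face 65 mm above the table, with a grip bar across its centre: 60 mm long, 14 mm wide, from the face up to 93 mm above the table. This point's axes are the fixture's and do not turn with the wheel.
- index (a point): Index mark: a flat metal bar, 12 x 8 mm, lying on the wheel's upper face at one end of the grip bar, 41 mm from the wheel's axis and in line with the grip bar. It turns with the wheel.
- pointer (a point): Top of the fixed metal pointer, beside the rim on the fixture's +x side, 62 mm from the wheel's axis.
- wheel (a joint): Handwheel angle (rad), growing clockwise seen from above; starts at 0 to 1.2. 0 = gap open, 3.6 = index mark at the pointer, hard stop 4.4. Index mark and grip bar point at (3.6 minus this angle) in the fixture's frame, counter-clockwise from its +x. Stays where left; turns with about 0.12 N m.
- jaw (a joint): How far the sprung jaw has been pushed back on its carriage (m), 0 = at rest, at most 8 mm. Spring: 3 N preload plus 1.5 N per mm.
- rack: Wooden gauge block fixed on the plate, 250 (x) x 75 (y) x 100 (z) mm, origin under its centre. Three upright slots, 24 (x) x 15 (y) mm and 92 mm deep, at x = -85, 0, +85 mm, each with a gauge hanging in it by its handle; which gauge is in which slot changes.
- taper: Taper gauge, 0.12 kg: black square-cornered block handle 32 (x) x 24 (y) x 36 (z) mm; steel blade below it 20 mm wide (x), 85 mm long, its thickness (y) tapering evenly from 11.5 mm at the handle to 3 mm at the tip. Origin at the centre of the handle's underside, z up; in the rack that underside lies on the rack's top.
- taper_tip (a point): Middle of the blade's lower end, 85 mm below the handle's underside; axes as the gauge's. At the 7 mm gap the blade touches both jaws when this is 40 mm below point gap; each further 10 mm pushes the sprung jaw back 1 mm. At 2 mm the push is about 6 to 12 N, depending on friction.
- taper_grip (a point): Good grip point in the handle, 22 mm above its underside.
- plug: Bystander: plug gauge with a round black handle 32 mm across and 30 mm tall, in a slot of the block. Origin under the handle.
- flat: Bystander: flat gauge with a flange, thin stem and ball on top, 45 mm tall, in a slot of the block. Origin under the flange.
- marker: Bystander: marker pen, 16 mm thick, 130 mm long, lying.
- calculator: Bystander: calculator, 140 x 80 x 15 mm.
- bracket: Bystander: bent sheet bracket, 90 x 40 x 42 mm.
- gauge_block: Bystander: steel block, 75 x 50 x 25 mm.
- pin_plate: Bystander: plate 100 x 120 x 22 mm with upright pins to 67 mm.
- clip: Bystander: small steel V-shaped clamp, about 72 x 41 x 18 mm.
Things that resemble listed ones, but are neither listed nor needed, are in the scene too. Leave any purple look-alike of the taper alone.

How it is judged:
On the way, in this order (a step that is already met when the one before it is completed fails the run):
1. the handwheel's index mark is lined up with the pointer, the gauge still in its slot (value of joint wheel between 3.45 and 3.75 rad and distance of taper from where it was at the start of the episode below 0.02 m), for 0.2 s.
2. the taper gauge is lifted clear of the gauge block in the fingers (height (world z) of taper_tip above 0.1 m and contact force between the fingers and taper above 1 N), for 0.1 s.
3. the blade is between the jaws and the sprung jaw gives (x of taper_tip in the frame of gap between -0.012 and 0.012 m and y of taper_tip in the frame of gap between -0.008 and 0.008 m and z of taper_tip in the frame of gap between -0.082 and -0.035 m and value of joint jaw above 0.0008 m), for 0.2 s.
At the end, for the whole second after the job is handed in: Wheel at 3.6 +/- 0.15 rad; blade upright (0.12 rad), in line with the gap (0.2 rad), tip 35 to 82 mm below the gap point, within 12 mm along and 8 mm across; it presses on both jaws, the sprung jaw pushed back 0.8 to 3.5 mm; the fingers hold the gauge, at rest (all of step 3 and value of joint wheel between 3.45 and 3.75 rad and value of joint jaw below 0.0035 m and angle between taper's own z axis and vertical below 0.12 rad and angle between the x axis of taper and the x axis of gap, either way round below 0.2 rad and contact force between the fingers and taper above 2 N and contact force between taper and jaw above 1 N and contact force between taper and fixture above 1 N and linear speed of taper below 0.01 m/s); the arm keeps its last pose, push and grip.
It fails at once if the blade is forced: the sprung jaw is pushed back more than 5 mm (value of joint jaw above 0.005 m).
It fails at once if another gauge or a bystander is displaced by more than 30 mm (distance of any of marker, calculator, bracket, gauge_block, pin_plate, clip, plug, flat from where it was at the start of the episode above 0.03 m).
It also fails if it takes over 58 s, if anything falls off the work surface, if the arm or the gripper's body presses on something with over 40 N, if the wrist force passes 120 N, or if a joint passes its speed limit or range.

## Working session

There is one attempt and no reset: what is moved stays moved. The work goes in short steps, Python scripts to look and compute and a tool call to move; the robot and the scene stay as the last step left them, time stands still between calls to the robot, and variables do not carry over. Pictures are saved under pics/ and viewed, at most 10 in all, crops included, and the job is handed in when it is done.

```bash
mkdir -p pics; cat > h.py <<'E'
import numpy as np, cv2
from bench import sense, imaging, arm
def cal(n):
    c=imaging.get_calibration(n); R=cv2.Rodrigues(np.array(c["rvec"],float))[0]; t=np.array(c["tvec"],float).ravel()
    return c,R,t
def grab(n,save=None):
    p,d=imaging.get_image(n)
    if save: cv2.imwrite(f"pics/{save}.png",p[:,:,::-1])
    return p,d
def ray(n,u,v,z):
    c,R,t=cal(n); r=R.T@np.array([(u-c["cx"])/c["fx"],(v-c["cy"])/c["fy"],1]); o=-R.T@t
    return o+r*(z-o[2])/r[2]
def cloud(n,d):
    c,R,t=cal(n); v,u=np.indices(d.shape); P=np.stack([(u-c["cx"])/c["fx"]*d,(v-c["cy"])/c["fy"]*d,d],-1)
    return (P-t)@R
def proj(n,P):
    c,R,t=cal(n); q=R@np.array(P,float)+t; return c["fx"]*q[0]/q[2]+c["cx"],c["fy"]*q[1]/q[2]+c["cy"]
E
python3 - <<'E'
from h import *
for n in("top","side"):
    p,d=grab(n,n+"0"); np.savez(f"{n}0.npz",p=p,d=d); c,R,t=cal(n); print(n,c["fx"],-R.T@t,R[2],(d>0).mean())
s=sense(); print(s["t"],s["ee_pos"],s["tool_rot"],s["opening"])
E
```

```text
top 481.8142569820766 [0.4115004  0.14744853 1.63821061] [ 0.08447506 -0.00404791 -0.99641737] 0.9960926870748299
side 462.5583994701053 [0.14221146 0.89985895 0.85314517] [ 0.34659559 -0.6643069  -0.66224455] 0.9942602040816326
0.1 [0.24297916 0.57522796 0.23016578] [[-9.21136021e-01  3.89239715e-01 -9.35673715e-04]
 [ 3.89240772e-01  9.21134618e-01 -1.62384568e-03]
 [ 2.29816220e-04 -1.85998511e-03 -9.99998244e-01]] 0.08512121176908682
```

View pics/top0.png

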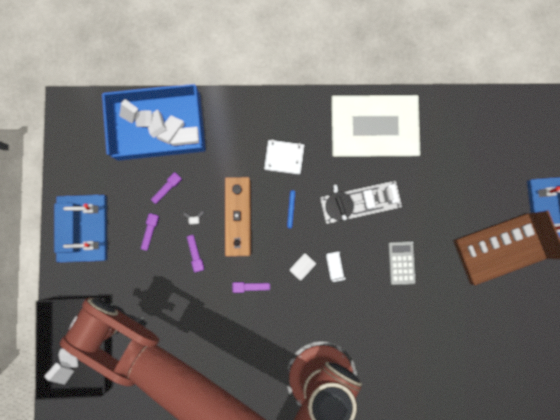

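View pics/side0.png

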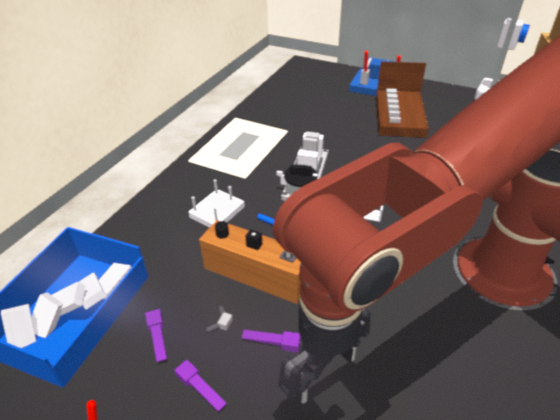

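Top view: the fixture is at about (362,202) with its wheel at (337,207). The rack is at (237,216), with slots at (237,189), (237,216) and (237,243). Taper candidates are those three handles and the purple look-alikes at (167,187), (149,231), (195,253) and (251,287). I'll crop close on the rack and wheel.

```bash
python3 - <<'E'
from h import *
a=np.load("top0.npz");b=np.load("side0.npz")
p=a["p"][:,:,::-1]; s=b["p"][:,:,::-1]
r=lambda im,u0,u1,v0,v1,w,h:cv2.resize(im[v0:v1,u0:u1],(w,h),interpolation=cv2.INTER_CUBIC)
o=np.zeros((600,800,3),np.uint8)
o[:300,:200]=r(p,212,262,174,262-13,200,300); o[:300,200:]=r(p,312,412,177,227,600,300)
o[300:,:400]=r(s,195,315,200,290,400,300); o[300:,400:]=r(s,260,350,125,215,400,300)
cv2.imwrite("pics/c0.png",o)
X=cloud("top",a["d"])
for u,v in[(237,189),(237,216),(237,243),(237,200),(337,207),(365,200),(330,216),(337,190)]: print(u,v,X[v,u].round(3))
# rack top by height + colour
hsv=cv2.cvtColor(a["p"],cv2.COLOR_RGB2HSV)
m=(abs(X[...,2]-.1)<.006)&(hsv[...,0]<20)&(hsv[...,1]>90); m[:, :215]=0; m[:,260:]=0
uv=np.argwhere(m)[:,::-1].astype(np.float32); 
print("rack",cv2.minAreaRect(np.array([ray("top",u,v,.1)[:2]*1000 for u,v in uv],np.float32)))
E
```

```text
237 189 [0.611 0.268 0.132]
237 216 [0.525 0.267 0.142]
237 243 [0.441 0.266 0.146]
237 200 [0.58  0.27  0.099]
337 207 [ 0.559 -0.055  0.065]
365 200 [ 0.581 -0.147  0.067]
330 216 [ 0.529 -0.032  0.064]
337 190 [ 0.623 -0.064  0.   ]
rack ((527.4891357421875, 268.3245849609375), (247.74803161621094, 73.92636108398438), 0.21885785460472107)
```

View pics/c0.png

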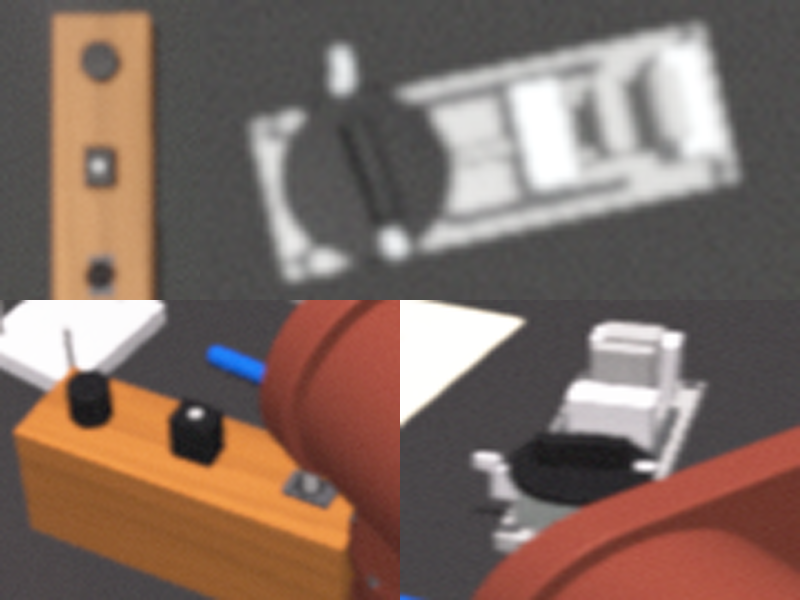

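The crops show a round plug in the far slot at (237,189), the square-cornered black block in the middle slot at (237,216), and the ball-topped flat gauge in the near slot at (237,243). So the taper is in the middle. The wheel's index mark is near (344,217) and the pointer near (335.5,188).

```bash
cat > fix.py <<'E'
from h import *
def meas(p,d):
    X=cloud("top",d); hsv=cv2.cvtColor(p,cv2.COLOR_RGB2HSV); V=hsv[...,2].astype(int)
    roi=np.zeros(V.shape,bool); roi[178:228,312:412]=1
    return X,hsv,V,roi
if __name__=="__main__":
    a=np.load("top0.npz"); X,hsv,V,roi=meas(a["p"],a["d"])
    Z=X[...,2]
    m=(roi&(Z>.010)).astype(np.uint8)
    pts=[ray("top",u,v,.018)[:2]*1000 for v,u in np.argwhere(roi&(abs(Z-.018)<.005))]
    r=cv2.minAreaRect(np.array(pts,np.float32)); print("base",r)
    w=roi&(abs(Z-.065)<.006)&(V<75); w|=roi&(Z>.06)&(V<75)
    q=np.array([ray("top",u,v,.065)[:2]*1000 for v,u in np.argwhere(w)],np.float32); print("wheel",cv2.minEnclosingCircle(q),len(q))
    br=np.array([proj("top",P) for P in[(.54,-.04,.087)]]);
    n,l,st,c=cv2.connectedComponentsWithStats((roi&(V>140)).astype(np.uint8))
    for i in range(1,n):
        if st[i,4]>5: u,v=c[i]; print(st[i],c[i],X[int(v),int(u)].round(3),ray("top",u,v,.065)[:2])
E
python3 fix.py
```

```text
base ((590.4579467773438, -147.87391662597656), (107.24087524414062, 310.2256774902344), 11.803670883178711)
wheel ((573.0341186523438, -62.0070915222168), 38.91275405883789) 119
[ 345  181   57   38 1295] [374.17992278 198.86332046] [ 0.593 -0.186  0.024] [ 0.58520768 -0.17772877]
[333 185   5   8  33] [335.18181818 188.42424242] [ 0.622 -0.05   0.064] [ 0.62037955 -0.05002903]
[321 195  16  29 157] [326.27388535 210.59872611] [ 0.549 -0.019  0.067] [ 0.54725831 -0.01968702]
[342 215   5   5  23] [344. 217.] [ 0.526 -0.077  0.068] [ 0.52593202 -0.07747928]
```

```bash
python3 - <<'E'
from h import *
C=np.array([ray("top",u,v,.018)[:2] for u,v in[(396.2,180.7),(402.3,207.3),(326.2,224),(320.3,197)]])
print(C.round(4),[np.linalg.norm(C[i]-C[i-1]).round(4) for i in range(4)])
# order: 0=(+x,-y) 1=(-x,-y) 2=(-x,+y) 3=(+x,+y)
ex=((C[0]-C[1])+(C[3]-C[2]));ey=((C[3]-C[0])+(C[2]-C[1]));
y1=np.arctan2(ex[1],ex[0]);y2=np.arctan2(-ey[0],ey[1]);print("yaw",y1,y2,"centre",C.mean(0))
a=np.load("top0.npz");X=cloud("top",a["d"]);V=a["p"].max(2)
# wheel: dark, depth near wheel
m=np.zeros(V.shape,np.uint8); m[185:228,318:352]=1
sel=(m>0)&(X[...,2]>.045)&(X[...,2]<.1)&(V<95)
q=np.argwhere(sel)[:,::-1].astype(np.float32); (cu,cv_),r=cv2.minEnclosingCircle(q); print(cu,cv_,r,ray("top",cu,cv_,.065),q.mean(0))
gw=np.array([(284,175),(448,175),(365,92),(365,262)])
for x,y in[(366,177)]: print("wheel eye",ray("top",312+(x-200)/6,177+y/6,.065))
# handle of taper
h=(X[...,2]>.12)&(V<110); 
for v0 in(189,216):
    k=np.zeros_like(h);k[v0-9:v0+9,228:247]=1; z=np.argwhere(h&k); print("handle",v0,ray("top",*(z.mean(0)[::-1]),.136),len(z))
E
```

```text
[[ 0.6521 -0.2637]
 [ 0.5613 -0.2819]
 [ 0.506  -0.0238]
 [ 0.5976 -0.0051]] [np.float64(0.2642), np.float64(0.0926), np.float64(0.264), np.float64(0.0935)]
yaw 0.20007660587831755 0.2092596808460356 centre [ 0.57923892 -0.14362403]
339.8781433105469 205.50840759277344 14.535051345825195 [ 0.56380983 -0.06458288  0.065     ] [339.0423  204.77307]
wheel eye [ 0.56054443 -0.06383582  0.065     ]
handle 189 [0.61045727 0.2682953  0.136     ] 52
handle 216 [0.52598082 0.26574186 0.136     ] 21
```

```bash
cat > go.py <<'E'
# usage: go.py x y z yangle -> shift/turn in tool axes (yangle = world heading of tool y axis)
import sys; from h import *
x,y,z,a=map(float,sys.argv[1:]); s=sense(); R=np.array(s["tool_rot"]); 
d=R.T@(np.array([x,y,z])-s["ee_pos"]); h=np.arctan2(R[1,1],R[0,1])
print("t",s["t"],"d",d.round(4),"turn(cw+)",round(h-a,3),"q",np.round(s["q"],2),"n>=",round(np.linalg.norm(d)/.0417,1),"F",np.round(s["contact_force"],1),"M",np.round(s["torque"],2),"pos",np.round(s["ee_pos"],4),"h",round(h,3))
E
python3 go.py .561 -.064 .231 1.934
```

```text
t 0.1 d [-5.418e-01 -4.650e-01 -1.000e-04] turn(cw+) -0.763 q [ 1.05  0.05  1.61  0.    1.48 -0.12] n>= 17.1 F [-0.3 -0.2 -0.3] M [-0.01  0.02  0.01] pos [0.243  0.5752 0.2302] h 1.171
```

>>> jog_arm(
  steps=[
    [[0.085, -0.14, -0.12, 0, -0.2], [0.085, -0.14, -0.12, 0, -0.2], [0.085, -0.14, -0.12, 0, -0.2], [0.085, -0.14, -0.12, 0, -0.2], [0.085, -0.27, -0.233, 0, -0.4], [0.085, -0.27, -0.233, 0, -0.4], [0.085, -0.27, -0.233, 0, -0.4], [0.085, -0.27, -0.233, 0, -0.4], [0.085, -0.41, -0.35, 0, -0.6], [0.085, -0.41, -0.35, 0, -0.6], [0.085, -0.41, -0.35, 0, -0.6], [0.085, -0.41, -0.35, 0, -0.6], [0.085, -0.542, -0.465, 0, -0.763], [0.085, -0.542, -0.465, 0, -0.763], [0.085, -0.542, -0.465, 0, -0.763], [0.085, -0.542, -0.465, 0, -0.763], [0.085, -0.542, -0.465, 0, -0.763], [0.085, -0.542, -0.465, 0, -0.763], [0.085, -0.542, -0.465, 0, -0.763]],
  ],
  grip_n=50,
)

```text
t: 1.68
ee_pos: [0.5624, -0.0674, 0.2305]
tool_rot: [[-0.936, -0.351, -0.001], [-0.351, 0.936, -0.001], [0.001, -0.0, -1.0]]
contact_force: [-0.3, -0.3, -0.3]
opening: 0.0852
finger_force: 0.0
```

```bash
python3 go.py .561 -.064 .15 1.934
python3 - <<'E'
from h import *
p,d=grab("side"); np.savez("side1.npz",p=p,d=d)
u,v=proj("side",(.561,-.064,.087)); print(u,v)
u=int(u);v=int(v)
cv2.imwrite("pics/s1.png",cv2.resize(p[max(v-90,0):v+60,u-100:u+100,::-1],(800,600),interpolation=cv2.INTER_CUBIC))
E
```

```text
t 1.6833 d [-0.      0.0037  0.0805] turn(cw+) -0.005 q [-0.25 -0.09  1.75 -0.    1.48 -2.18] n>= 1.9 F [-0.3 -0.3 -0.3] M [-0.02 -0.02 -0.05] pos [ 0.5624 -0.0674  0.2305] h 1.929
302.43831328981776 166.88459951960715
```

View pics/s1.png

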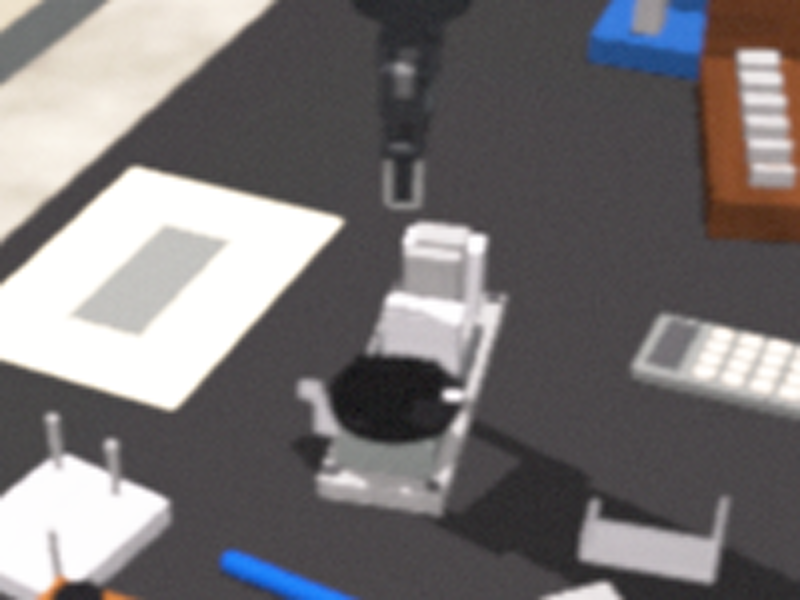

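The side view, now clear, shows the wheel at crop (398,398), the index mark at (453,397), the pointer at (311,385), and the jaw plates at about (440,240), with the open gripper hanging above them.

```bash
python3 - <<'E'
from h import *
f=lambda x,y,z: ray("side",202+x/4,76+y/4,z).round(4)
print("mark",f(453,397,.067),"wheel",f(398,398,.065),"wheelL/R",f(328,400,.065),f(468,393,.065),"bottom",f(390,442,.065),"pointer",f(309,383,.07))
w=np.array([.561,-.064,.065]); a=.205
for k in(0,.3,.5): 
  b=a+3.6-k; u,v=proj("side",w+[.041*np.cos(b),.041*np.sin(b),.003]); print(k,(u-202)*4,(v-76)*4)
u,v=proj("side",w+[.062*np.cos(a),.062*np.sin(a),.02]);print((u-202)*4,(v-76)*4)
E
```

```text
mark [ 0.5232 -0.0683  0.067 ] wheel [ 0.5586 -0.0533  0.065 ] wheelL/R [ 0.6021 -0.0303  0.065 ] [ 0.5165 -0.0795  0.065 ] bottom [ 0.5431 -0.0058  0.065 ] pointer [ 0.62   -0.0364  0.07  ]
0 457.5476352144233 377.67352416081167
0.3 459.51557681731924 388.0528583405787
0.5 457.9225100151534 394.9783596313023
315.8800271958662 353.7966881549371
```

```bash
python3 - <<'E'
from h import *
u,v=proj("side",(.5624,-.0674,.2435));print("tip",(u-202)*4,(v-76)*4)
b=np.load("side1.npz");p=b["p"];X=cloud("side",b["d"]);V=p.max(2).astype(int)
# mark centroid
k=np.zeros(V.shape,bool);k[170:181,311:321]=1
w=np.argwhere(k&(V>130)); print("mark px",w.mean(0)[::-1],len(w))
# wheel face from side depth
S=np.zeros(V.shape,bool);S[150:200,275:330]=1
m=S&(V<70)&(abs(X[...,2]-.065)<.006)&(X[...,0]>.49)
P=X[m]; print("wheel side cloud z",np.median(P[:,2]),cv2.minEnclosingCircle((P[:,:2]*1000).astype(np.float32)),P.mean(0))
a=np.load("top0.npz");Y=cloud("top",a["d"])
for n,Z in(("top",Y),("side",X)):
    t=(abs(Z[...,0]-.36)<.02)&(abs(Z[...,1]+.15)<.02); print(n,"table z",np.median(Z[t][:,2]))
# marker pen blue centroid in both
for n,q in(("top",a["p"]),("side",p)):
    h=cv2.cvtColor(q,cv2.COLOR_RGB2HSV); mm=(h[...,0]>100)&(h[...,0]<125)&(h[...,1]>150)
    mm[:180]=0;
    N,l,st,c=cv2.connectedComponentsWithStats(mm.astype(np.uint8))
    for i in range(1,N):
        if 40<st[i,4]<250: print(n,c[i],st[i,4],ray(n,*c[i],.008))
E
```

```text
tip 406.31419335572946 163.014666389304
mark px [317.21276596 174.87234043] 47
wheel side cloud z 0.0631726242207013 ((566.2896728515625, -55.01110076904297), 48.21858596801758) [ 0.56183156 -0.04322334  0.06340585]
top table z 0.0017251478396016699
side table z -0.002067272366864003
top [532.48360656 195.42622951] 122 [ 0.60072254 -0.73028413  0.008     ]
top [290.83333333 208.55333333] 150 [0.55973684 0.09462508 0.008     ]
top [557.96296296 206.22222222] 54 [ 0.56331028 -0.81538533  0.008     ]
top [103.34459459 224.39864865] 148 [0.50897078 0.72947283 0.008     ]
top [ 76.3628692  226.93670886] 237 [0.5008275  0.82037079 0.008     ]
top [ 67.28888889 251.6       ] 45 [0.41786153 0.84837874 0.008     ]
```

```bash
python3 - <<'E'
from h import *
for r in(.0425,.05,.057):
  for z in(.2435,.2305):
    u,v=proj("side",(.5624-.351*r,-.0674+.936*r,z));print("tip",r,z,(u-202)*4,(v-76)*4)
b=np.load("side1.npz");a=np.load("top0.npz")
def comps(n,q,roi,z,th=110):
    m=(q.max(2)>th)&(q.min(2)>th*.7); k=np.zeros(m.shape,bool); u0,u1,v0,v1=roi;k[v0:v1,u0:u1]=1
    N,l,st,c=cv2.connectedComponentsWithStats((m&k).astype(np.uint8)); i=1+st[1:,4].argmax()
    pts=np.array([ray(n,u,v,z)[:2]*1000 for v,u in np.argwhere(l==i)],np.float32); print(n,st[i],cv2.minAreaRect(pts))
comps("top",a["p"],(325,425,90,160),.001); comps("side",b["p"],(185,295,110,185),.001)
comps("top",a["p"],(385,417,238,288),.015); comps("side",b["p"],(355,410,145,190),.015)
E
```

```text
tip 0.0425 0.2435 402.08441198615833 197.52295932383214
tip 0.0425 0.2305 401.7113359718903 215.44432704283918
tip 0.05 0.2435 401.3139518299329 203.808689587971
tip 0.05 0.2305 400.9447893089289 221.7694360898479
tip 0.057 0.2435 400.5881123187246 209.730386311217
tip 0.057 0.2305 400.2226865160476 227.72781948490683Traceback (most recent call last):
  File "<stdin>", line 10, in <module>
  File "<stdin>", line 9, in comps
  File "h.py", line 11, in ray
    c,R,t=cal(n); r=R.T@np.array([(u-c["cx"])/c["fx"],(v-c["cy"])/c["fy"],1]); o=-R.T@t
          ~~~^^^
  File "h.py", line 4, in cal
    c=imaging.get_calibration(n); R=cv2.Rodrigues(np.array(c["rvec"],float))[0]; t=np.array(c["tvec"],float).ravel()
ValueError: time passes only in moves, steps and waits
```

```bash
sed -i 's/^def cal(n):/import functools\n@functools.lru_cache(None)\ndef cal(n):/' h.py; python3 - <<'E'
from h import *
b=np.load("side1.npz");a=np.load("top0.npz")
def comps(n,q,roi,z,th=110):
    m=(q.max(2)>th)&(q.min(2)>th*.7); k=np.zeros(m.shape,bool); u0,u1,v0,v1=roi;k[v0:v1,u0:u1]=1
    N,l,st,c=cv2.connectedComponentsWithStats((m&k).astype(np.uint8)); i=1+st[1:,4].argmax()
    pts=np.array([ray(n,u,v,z)[:2]*1000 for v,u in np.argwhere(l==i)],np.float32); print(n,st[i],cv2.minAreaRect(pts))
comps("top",a["p"],(325,425,90,160),.001); comps("side",b["p"],(185,295,110,185),.001)
comps("top",a["p"],(385,417,238,288),.015); comps("side",b["p"],(355,410,145,190),.015)
E
```

```text
top [ 331   94   90   64 5523] ((849.0306396484375, -200.38522338867188), (220.0326690673828, 309.17681884765625), 0.44467276334762573)
side [ 188  117  101   62 3454] ((848.0354614257812, -195.66712951660156), (307.6407775878906, 221.57583618164062), 89.81478118896484)
top [ 388  241   28   44 1102] ((375.185302734375, -275.4545593261719), (144.53785705566406, 85.31428527832031), 1.92798912525177)
side [360 154  50  27 856] ((374.6890869140625, -262.85296630859375), (142.32997131347656, 95.12975311279297), 1.4443690776824951)
```

>>> jog_arm(
  steps=[
    [[0.085, 0, 0.008, 0.04, 0], [0.085, 0, 0.008, 0.08, 0], [0.085, 0, 0.008, 0.11, 0], [0.06, 0, 0.008, 0.135, 0], [0.05, 0, 0.008, 0.15, 0], [0.04, 0, 0.008, 0.16, 0], [0.04, 0, 0.008, 0.16, 0], [0.03, 0, 0.008, 0.16, 0], [0, 0, 0.008, 0.16, 0], [0, 0, 0.008, 0.16, 0], [0, 0, 0.008, 0.16, 0], [0, 0, 0.008, 0.16, 0]],
  ],
  grip_n=20,
)

```text
t: 2.73
ee_pos: [0.5614, -0.0639, 0.0722]
tool_rot: [[-0.935, -0.355, 0.008], [-0.355, 0.935, -0.017], [-0.002, -0.018, -1.0]]
contact_force: [11.3, -27.1, -17.4]
opening: 0.0138
finger_force: 19.6
```

```bash
python3 go.py .561 -.064 .07 1.934
```

```text
t 2.7333 d [0.0004 0.0001 0.0022] turn(cw+) -0.001 q [-0.24  0.06  1.89 -0.02  1.18 -2.17] n>= 0.1 F [ 11.3 -27.1 -17.4] M [-4.11 -1.44 -0.25] pos [ 0.5614 -0.0639  0.0722] h 1.933
```

>>> jog_arm(
  steps=[
    [[0, 0, -0.002, 0, 0], [0, 0, -0.004, 0, 0], [0, 0, -0.004, 0, 0], [0, 0, -0.004, 0, 0]],
  ],
  grip_n=40,
)

```text
t: 3.07
ee_pos: [0.5615, -0.0641, 0.0723]
tool_rot: [[-0.935, -0.355, 0.004], [-0.355, 0.935, -0.009], [-0.001, -0.01, -1.0]]
contact_force: [5.7, -15.5, -10.8]
opening: 0.0132
finger_force: 40.0
```

```bash
python3 go.py .561 -.064 .07 1.934
```

```text
t 3.0667 d [0.0004 0.0003 0.0022] turn(cw+) -0.001 q [-0.24  0.06  1.88 -0.01  1.19 -2.17] n>= 0.1 F [  5.7 -15.5 -10.8] M [-2.15 -0.55 -0.2 ] pos [ 0.5615 -0.0641  0.0723] h 1.933
```

>>> jog_arm(
  steps=[
    [[0, 0, -0.002, 0, 0], [0, 0, -0.004, 0, 0], [0, 0, -0.004, 0, 0], [0, 0, -0.004, 0, 0]],
  ],
  grip_n=40,
)

```text
t: 3.4
ee_pos: [0.5615, -0.0642, 0.0722]
tool_rot: [[-0.935, -0.355, -0.0], [-0.355, 0.935, -0.002], [0.001, -0.002, -1.0]]
contact_force: [-2.9, -4.6, -1.2]
opening: 0.0131
finger_force: 40.6
```

```bash
python3 go.py .561 -.064 .07 1.934
```

```text
t 3.4 d [0.0004 0.0004 0.0022] turn(cw+) 0.0 q [-0.24  0.06  1.88 -0.    1.2  -2.18] n>= 0.1 F [-2.9 -4.6 -1.2] M [-0.63  0.5  -0.16] pos [ 0.5615 -0.0642  0.0722] h 1.934
```

>>> jog_arm(
  steps=[
    [[0, 0, 0, 0, 0.1], [0, 0, 0, 0, 0.2], [0, 0, 0, 0, 0.3], [0, 0, 0, 0, 0.4], [0, 0, 0, 0, 0.5], [0, 0, 0, 0, 0.6], [0, 0, 0, 0, 0.7], [0, 0, 0, 0, 0.8], [0, 0, 0, 0, 0.8], [0, 0, 0, 0, 0.8]],
  ],
  grip_n=40,
)

```text
t: 4.23
ee_pos: [0.5617, -0.0607, 0.0722]
tool_rot: [[-0.906, 0.423, 0.0], [0.423, 0.906, 0.005], [0.002, 0.005, -1.0]]
contact_force: [-2.4, 7.4, 0.4]
opening: 0.0132
finger_force: 40.7
```

```bash
python3 go.py .561 -.064 .07 1.134
```

```text
t 4.2333 d [-0.0008 -0.0033  0.0022] turn(cw+) 0.001 q [-0.24  0.06  1.88  0.01  1.2  -1.38] n>= 0.1 F [-2.4  7.4  0.4] M [ 1.04  0.34 -0.1 ] pos [ 0.5617 -0.0607  0.0722] h 1.135
```

>>> jog_arm(
  steps=[
    [[0, 0, 0, 0, 0.12], [0, 0, 0, 0, 0.24], [0, 0, 0, 0, 0.36], [0, 0, 0, 0, 0.48], [0, 0, 0, 0, 0.6], [0, 0, 0, 0, 0.72], [0, 0, 0, 0, 0.8], [0, 0, 0, 0, 0.8]],
  ],
  grip_n=40,
)

```text
t: 4.9
ee_pos: [0.5643, -0.0583, 0.0722]
tool_rot: [[-0.326, 0.945, 0.008], [0.945, 0.326, 0.009], [0.006, 0.01, -1.0]]
contact_force: [10.3, 15.0, -6.5]
opening: 0.0129
finger_force: 39.8
```

```bash
python3 go.py .561 -.064 .07 .334
```

```text
t 4.9 d [-0.0043 -0.005   0.0021] turn(cw+) -0.002 q [-0.24  0.07  1.88  0.01  1.19 -0.58] n>= 0.2 F [10.3 15.  -6.5] M [ 2.15 -1.23 -0.04] pos [ 0.5643 -0.0583  0.0722] h 0.332
```

>>> jog_arm(
  steps=[
    [[0, -0.002, 0.003, 0, 0.05], [0, -0.0045, 0.005, 0, 0.12], [0, -0.0045, 0.005, 0, 0.24], [0, -0.0045, 0.005, 0, 0.36], [0, -0.0045, 0.005, 0, 0.48], [0, -0.0045, 0.005, 0, 0.6], [0, -0.0045, 0.005, 0, 0.72], [0, -0.0045, 0.005, 0, 0.8], [0, -0.0045, 0.005, 0, 0.8]],
  ],
  grip_n=40,
)

```text
t: 5.65
ee_pos: [0.5679, -0.0588, 0.0721]
tool_rot: [[0.451, 0.893, 0.0], [0.893, -0.451, 0.014], [0.012, -0.006, -1.0]]
contact_force: [-2.0, 22.1, 2.6]
opening: 0.0132
finger_force: 41.0
```

```bash
python3 go.py .5659 -.0626 .07 -.466
```

```text
t 5.65 d [-0.0043 -0.      0.0021] turn(cw+) -0.002 q [-0.24  0.08  1.87  0.01  1.2   0.22] n>= 0.1 F [-2.  22.1  2.6] M [ 3.14  0.36 -0.19] pos [ 0.5679 -0.0588  0.0721] h -0.468
```

>>> jog_arm(
  steps=[
    [[0, -0.002, 0, 0, 0.1], [0, -0.005, 0, 0, 0.2], [0, -0.005, 0, 0, 0.3], [0, -0.005, 0, 0, 0.4], [0, -0.005, 0, 0, 0.5], [0, -0.005, 0, 0, 0.6], [0, -0.005, 0, 0, 0.7], [0, -0.005, 0, 0, 0.8], [0, -0.005, 0, 0, 0.9], [0, -0.005, 0, 0, 0.9], [0, -0.005, 0, 0, 0.9]],
  ],
  grip_n=40,
)

```text
t: 6.57
ee_pos: [0.57, -0.062, 0.0722]
tool_rot: [[0.979, 0.203, 0.012], [0.203, -0.979, 0.016], [0.015, -0.013, -1.0]]
contact_force: [16.1, 26.0, -8.6]
opening: 0.0133
finger_force: 39.8
```

```bash
python3 go.py .5659 -.0626 .07 -1.366
python3 - <<'E'
from h import *
p,d=grab("side"); np.savez("side2.npz",p=p,d=d)
cv2.imwrite("pics/s2.png",cv2.resize(p[76:226,202:402,::-1],(800,600),interpolation=cv2.INTER_CUBIC))
E
```

```text
t 6.5667 d [-0.0042 -0.0002  0.0022] turn(cw+) -0.0 q [-0.25  0.08  1.87  0.02  1.19  1.11] n>= 0.1 F [16.1 26.  -8.6] M [ 3.83 -2.36 -0.25] pos [ 0.57   -0.062   0.0722] h -1.366
```

View pics/s2.png

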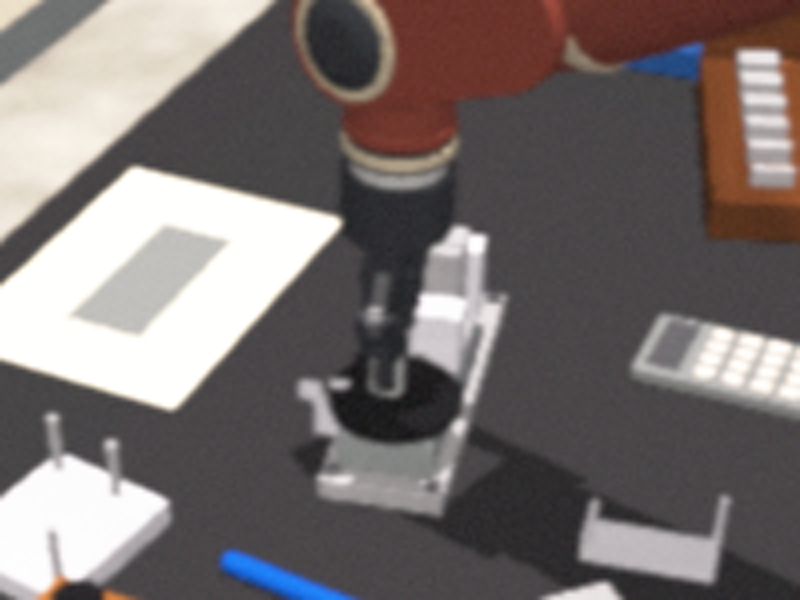

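The index mark at crop (340,384) now sits right beside the pointer at (310,385), so the wheel is aligned. Next I relieve the side load, open and lift.

>>> jog_arm(
  steps=[
    [[0, 0.002, -0.002, 0, 0], [0, 0.003, -0.005, 0, 0], [0, 0.003, -0.005, 0, 0], [0.05, 0.003, -0.005, 0, 0], [0.06, 0.003, -0.005, 0, 0], [0.06, 0.003, -0.005, 0, 0], [0.06, 0.003, -0.005, -0.03, 0], [0.06, 0.003, -0.005, -0.07, 0], [0.06, 0.003, -0.005, -0.11, 0], [0.07, 0.003, -0.005, -0.15, 0], [0.07, 0.003, -0.005, -0.16, 0]],
  ],
  grip_n=40,
)

```text
t: 7.53
ee_pos: [0.5709, -0.0662, 0.241]
tool_rot: [[0.979, 0.203, 0.014], [0.203, -0.979, -0.003], [0.013, 0.006, -1.0]]
contact_force: [1.6, -0.1, 0.1]
opening: 0.0698
finger_force: 0.0
```

```bash
python3 go.py .529 .268 .22 -1.571
```

```text
t 7.5333 d [ 0.0266 -0.3358  0.0193] turn(cw+) 0.205 q [-0.24 -0.08  1.73  0.    1.48  1.12] n>= 8.1 F [ 1.6 -0.1  0.1] M [-0.04 -0.02 -0.01] pos [ 0.5709 -0.0662  0.241 ] h -1.366
```

>>> jog_arm(
  steps=[
    [[0.085, 0.005, -0.04, 0, 0.03], [0.085, 0.008, -0.08, 0, 0.06], [0.085, 0.012, -0.12, 0, 0.09], [0.085, 0.015, -0.16, 0, 0.12], [0.085, 0.018, -0.2, 0, 0.15], [0.085, 0.02, -0.24, 0, 0.18], [0.085, 0.023, -0.28, 0, 0.205], [0.085, 0.025, -0.315, 0, 0.205], [0.085, 0.0266, -0.336, 0, 0.205], [0.085, 0.0266, -0.336, 0, 0.205], [0.085, 0.0266, -0.336, 0, 0.205]],
  ],
  grip_n=40,
)

```text
t: 8.45
ee_pos: [0.525, 0.27, 0.2317]
tool_rot: [[1.0, 0.002, 0.001], [0.002, -1.0, -0.0], [0.001, 0.0, -1.0]]
contact_force: [-0.1, -0.4, 0.8]
opening: 0.0852
finger_force: 0.0
```

```bash
python3 go.py .529 .268 .106 -1.571
python3 - <<'E'
from h import *
p,d=grab("side"); np.savez("side3.npz",p=p,d=d)
cv2.imwrite("pics/s3.png",cv2.resize(p[100:310,160:440,::-1],(800,600),interpolation=cv2.INTER_CUBIC))
p,d=grab("top"); np.savez("top3.npz",p=p,d=d)
E
```

```text
t 8.45 d [0.0039 0.002  0.1257] turn(cw+) 0.002 q [ 0.35 -0.03  1.7  -0.    1.48  1.92] n>= 3.0 F [-0.1 -0.4  0.8] M [ 0.01  0.01 -0.04] pos [0.525  0.27   0.2317] h -1.569
```

View pics/s3.png

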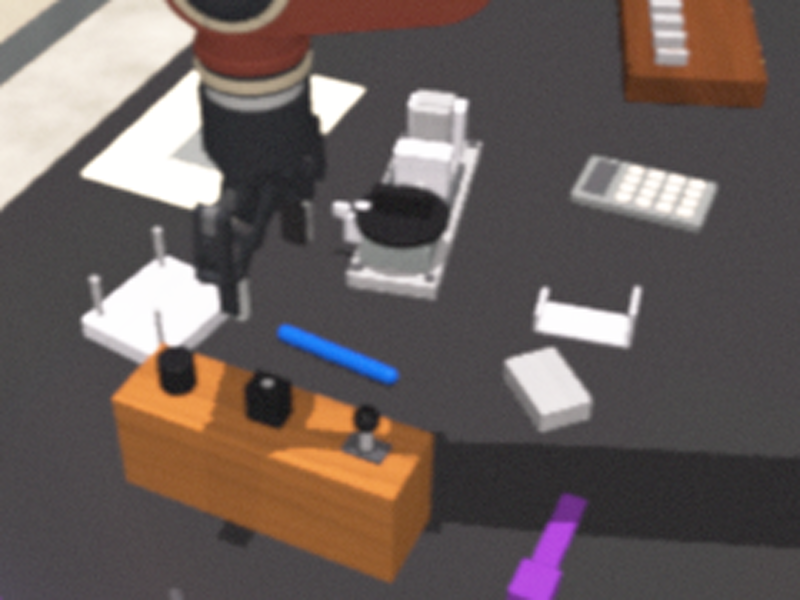

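The side view shows the index mark (362,206) beside the pointer (342,208). The square-cornered taper handle is at (269,398) in the middle slot, between the round plug at (178,370) and the ball-topped flat at (367,430).

```bash
python3 - <<'E'
from h import *
s=2.857; f=lambda x,y,z: ray("side",160+x/s,100+y/s,z).round(4)
print("taper",f(268,382,.136),"plug",f(178,354,.130),"mark",f(362,206,.067),"pointer",f(342,208,.07))
for c in[(158,347),(436,436),(116,400),(390,492)]: print(f(*c,.1))
a=np.load("top3.npz");p=a["p"];V=p.max(2).astype(int);k=np.zeros(V.shape,bool);k[180:206,325:346]=1
N,l,st,c=cv2.connectedComponentsWithStats((k&(V>140)).astype(np.uint8))
for i in range(1,N):
  if st[i,4]>6: print(st[i],c[i],ray("top",*c[i],.067).round(4))
E
```

```text
taper [0.5289 0.2718 0.136 ] plug [0.6129 0.2696 0.13  ] mark [ 0.6019 -0.0475  0.067 ] pointer [ 0.6166 -0.0325  0.07  ]
[0.6523 0.2433 0.1   ]
[0.4011 0.2366 0.1   ]
[0.6491 0.3114 0.1   ]
[0.4094 0.3041 0.1   ]
[333 184   7  12  49] [335.85714286 190.        ] [ 0.6149 -0.0519  0.067 ]
[325 195   4  11  20] [325.9 198.7] [ 0.5863 -0.0188  0.067 ]
```

>>> jog_arm(
  steps=[
    [[0.07, 0.004, 0.002, 0.03, 0], [0.06, 0.004, 0.002, 0.06, 0], [0.06, 0.004, 0.002, 0.09, 0], [0.06, 0.004, 0.002, 0.11, 0], [0.05, 0.004, 0.002, 0.12, 0], [0.05, 0.004, 0.002, 0.125, 0], [0.05, 0.004, 0.002, 0.125, 0], [0.04, 0.004, 0.002, 0.125, 0], [0.01, 0.004, 0.002, 0.125, 0], [0.01, 0.004, 0.002, 0.125, 0], [0.01, 0.004, 0.002, 0.125, 0]],
  ],
  grip_n=25,
)

```text
t: 9.47
ee_pos: [0.5306, 0.2684, 0.1088]
tool_rot: [[1.0, 0.0, 0.004], [-0.0, -1.0, 0.003], [0.004, -0.003, -1.0]]
contact_force: [0.8, 2.7, 5.1]
opening: 0.0232
finger_force: 30.4
```

```bash
python3 go.py .529 .268 .106 -1.571
```

```text
t 9.4667 d [-0.0016  0.0004  0.0028] turn(cw+) 0.0 q [0.34 0.08 1.79 0.   1.26 1.91] n>= 0.1 F [0.8 2.7 5.1] M [ 0.47 -0.03  0.02] pos [0.5306 0.2684 0.1088] h -1.571
```

>>> jog_arm(
  steps=[
    [[0.01, 0, 0, 0, 0], [0.01, 0, 0, -0.01, 0], [0.01, 0, 0, -0.03, 0], [0.01, 0, 0, -0.05, 0], [0.01, 0, 0, -0.075, 0], [0.01, 0, 0, -0.1, 0], [0.01, 0, 0, -0.125, 0], [0.01, 0, 0, -0.15, 0], [0.01, 0, 0, -0.15, 0], [0.01, 0, 0, -0.15, 0]],
  ],
  grip_n=70,
)

```text
t: 10.3
ee_pos: [0.5296, 0.2671, 0.2578]
tool_rot: [[1.0, -0.0, 0.003], [-0.0, -1.0, 0.0], [0.003, -0.0, -1.0]]
contact_force: [0.1, -0.3, -2.6]
opening: 0.023
finger_force: 71.1
```

```bash
python3 go.py .5964 -.2095 .255 -1.366
python3 - <<'E'
from h import *
p,d=grab("side"); np.savez("side4.npz",p=p,d=d)
cv2.imwrite("pics/s4.png",cv2.resize(p[100:310,160:440,::-1],(800,600),interpolation=cv2.INTER_CUBIC))
E
```

```text
t 10.3 d [0.0669 0.4766 0.003 ] turn(cw+) -0.205 q [ 0.34 -0.04  1.66 -0.    1.52  1.91] n>= 11.5 F [ 0.1 -0.3 -2.6] M [0.01 0.06 0.  ] pos [0.5296 0.2671 0.2578] h -1.571
```

View pics/s4.png

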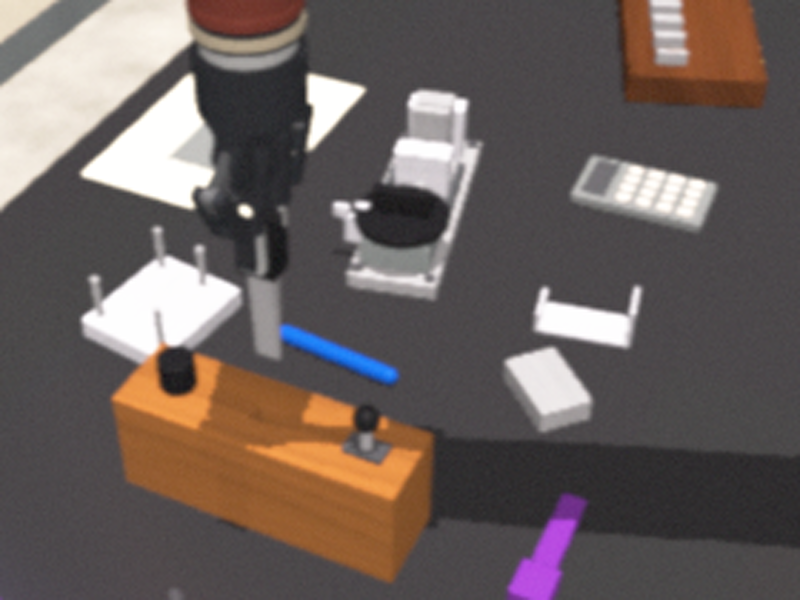

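The taper is held in the fingers, blade hanging clear with its tip at crop (269,355). The plug and flat are still in place.

```bash
python3 - <<'E'
from h import *
s=2.857
for P in[(.5296,.2671,.164),(.5296,.2671,.249),(.5396,.2671,.164),(.5196,.2671,.164)]:
    u,v=proj("side",P);print((u-160)*s,(v-100)*s)
print(ray("side",160+268/s,100+355/s,.164))
# jaws in top view after cranking
a=np.load("top3.npz");p=a["p"]
e=np.array([np.cos(.205),np.sin(.205)]);n=np.array([-e[1],e[0]]);w=np.array([.5659,-.0626])
g=cv2.cvtColor(p,cv2.COLOR_RGB2GRAY)
o=w-.15*n
for y in range(-40,45,3):
    row=[]
    for x in(-10,0,10):
        u,v=proj("top",(*(o+e*x/1000+n*y/1000),.1)); row.append(int(cv2.getRectSubPix(g,(1,1),(u,v))[0,0]))
    print(y,row,end=" ")
b=np.load("side3.npz");X=cloud("side",b["d"]);Y=cloud("top",a["d"])
for nm,Z in(("side",X),("top",Y)):
    t=abs(Z[...,2]-.1)<.006; Q=(Z[t][:,:2]-o); q=np.c_[Q@e,Q@n]*1000; q=q[(abs(q)<60).all(1)]
    print(nm,len(q),"x",np.percentile(q[:,0],[2,50,98]),"y",np.histogram(q[:,1],range(-36,40,4)))
E
```

```text
268.3326631697473 351.62086777886685
262.27913005547873 265.6020797989248
256.91124303189446 347.7962763691148
279.8326638752963 355.4717727783963
[0.52801147 0.27052504 0.164     ]
-40 [140, 135, 135] -37 [194, 185, 182] -34 [229, 223, 219] -31 [246, 244, 242] -28 [253, 253, 252] -25 [253, 254, 253] -22 [248, 249, 247] -19 [238, 239, 238] -16 [230, 229, 230] -13 [223, 224, 222] -10 [214, 214, 211] -7 [196, 196, 192] -4 [165, 169, 167] -1 [143, 147, 144] 2 [147, 150, 144] 5 [176, 179, 177] 8 [204, 207, 207] 11 [219, 220, 220] 14 [220, 220, 220] 17 [206, 204, 202] 20 [174, 169, 172] 23 [132, 132, 150] 26 [112, 112, 151] 29 [114, 111, 170] 32 [137, 134, 181] 35 [179, 174, 192] 38 [218, 214, 217] 41 [242, 241, 239] 44 [253, 253, 252] side 90 x [-17.96769003   2.01114866  20.84124584] y (array([ 0,  0,  0,  1,  3, 11, 11,  9, 10,  1,  2,  5, 12, 10, 15,  0,  0,
        0]), array([-36, -32, -28, -24, -20, -16, -12,  -8,  -4,   0,   4,   8,  12,
        16,  20,  24,  28,  32,  36]))
top 123 x [-20.25332273  -0.9626681   18.39675211] y (array([ 0,  1,  1,  3, 14, 13, 15, 16,  3,  4, 15, 12, 16, 10,  0,  0,  0,
        0]), array([-36, -32, -28, -24, -20, -16, -12,  -8,  -4,   0,   4,   8,  12,
        16,  20,  24,  28,  32,  36]))
```

>>> jog_arm(
  steps=[
    [[0.01, 0.004, 0.03, 0, -0.02], [0.01, 0.01, 0.07, 0, -0.04], [0.01, 0.016, 0.11, 0, -0.06], [0.01, 0.022, 0.15, 0, -0.08], [0.01, 0.027, 0.19, 0, -0.1], [0.01, 0.032, 0.23, 0, -0.12], [0.01, 0.038, 0.27, 0, -0.14], [0.01, 0.044, 0.31, 0, -0.16], [0.01, 0.05, 0.35, 0, -0.18], [0.01, 0.055, 0.39, 0, -0.2], [0.01, 0.06, 0.43, 0, -0.205], [0.01, 0.065, 0.46, 0, -0.205], [0.01, 0.067, 0.4766, 0, -0.205], [0.01, 0.067, 0.4766, 0, -0.205], [0.01, 0.067, 0.4766, 0, -0.205], [0.01, 0.067, 0.4766, 0, -0.205]],
  ],
  grip_n=70,
)

```text
t: 11.68
ee_pos: [0.5955, -0.208, 0.2548]
tool_rot: [[0.979, 0.204, -0.002], [0.204, -0.979, 0.002], [-0.002, -0.002, -1.0]]
contact_force: [-0.6, 0.4, -2.1]
opening: 0.0229
finger_force: 71.1
```

```bash
python3 go.py .5964 -.2095 .205 -1.366
```

```text
t 11.6833 d [0.0007 0.0017 0.0498] turn(cw+) 0.001 q [-0.45  0.06  1.57  0.    1.52  0.91] n>= 1.2 F [-0.6  0.4 -2.1] M [-0.02  0.02  0.  ] pos [ 0.5955 -0.208   0.2548] h -1.365
```

>>> jog_arm(
  steps=[
    [[0.01, 0.0007, 0.0017, 0.02, 0], [0.01, 0.0007, 0.0017, 0.04, 0], [0.01, 0.0007, 0.0017, 0.05, 0], [0.01, 0.0007, 0.0017, 0.05, 0]],
  ],
  grip_n=70,
)

```text
t: 12.02
ee_pos: [0.5953, -0.2085, 0.2024]
tool_rot: [[0.979, 0.205, -0.006], [0.205, -0.979, 0.003], [-0.005, -0.004, -1.0]]
contact_force: [-0.1, -0.2, -1.2]
opening: 0.0228
finger_force: 71.1
```

```bash
python3 go.py .5964 -.2095 .185 -1.366
```

```text
t 12.0167 d [0.001  0.0013 0.0174] turn(cw+) 0.002 q [-0.45  0.09  1.62  0.    1.44  0.91] n>= 0.4 F [-0.1 -0.2 -1.2] M [-0.   -0.04  0.02] pos [ 0.5953 -0.2085  0.2024] h -1.364
```

>>> jog_arm(
  steps=[
    [[0.01, 0, 0, 0.008, 0], [0.01, 0, 0, 0.016, 0], [0.01, 0, 0, 0.024, 0], [0.01, 0, 0, 0.032, 0], [0.01, 0, 0, 0.032, 0]],
  ],
  grip_n=70,
)

```text
t: 12.43
ee_pos: [0.596, -0.2104, 0.172]
tool_rot: [[0.979, 0.203, -0.003], [0.203, -0.979, 0.001], [-0.003, -0.002, -1.0]]
contact_force: [-1.0, -0.3, -1.7]
opening: 0.0229
finger_force: 71.1
```

```bash
python3 go.py .5964 -.2095 .165 -1.366
python3 - <<'E'
from h import *
p,d=grab("side"); np.savez("side5.npz",p=p,d=d)
u,v=map(int,proj("side",(.5964,-.2095,.12)))
cv2.imwrite("pics/s5.png",cv2.resize(p[v-45:v+45,u-60:u+60,::-1],(800,600),interpolation=cv2.INTER_CUBIC))
E
```

```text
t 12.4333 d [ 0.0006 -0.0008  0.007 ] turn(cw+) -0.0 q [-0.46  0.11  1.65  0.    1.38  0.91] n>= 0.2 F [-1.  -0.3 -1.7] M [0.01 0.06 0.01] pos [ 0.596  -0.2104  0.172 ] h -1.366
```

View pics/s5.png

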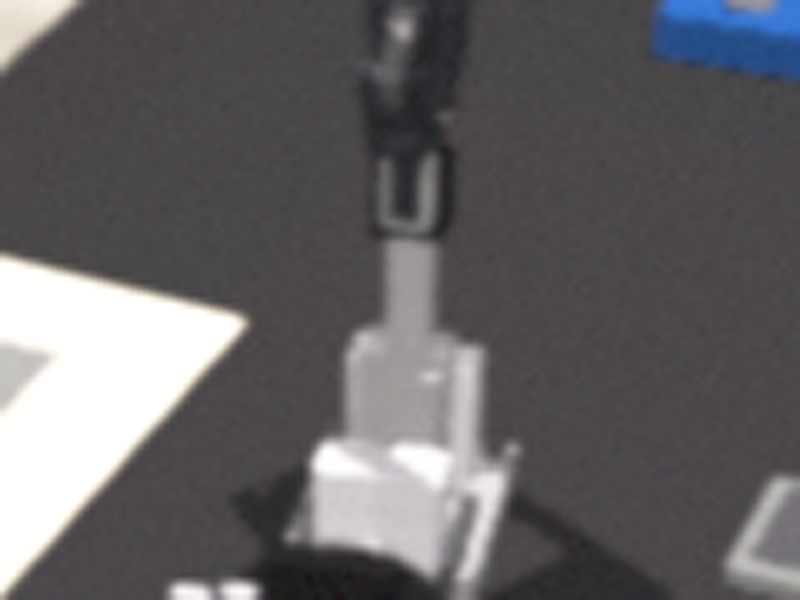

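The blade hangs between the jaw plates: it leaves the handle at crop (410,235) and disappears behind the near jaw's top at (410,330). No contact force is showing.

>>> jog_arm(
  steps=[
    [[0.01, 0, 0, 0.006, 0], [0.01, 0, 0, 0.012, 0], [0.01, 0, 0, 0.018, 0], [0.01, 0, 0, 0.018, 0]],
  ],
  grip_n=70,
)

```text
t: 12.82
ee_pos: [0.5964, -0.2104, 0.1545]
tool_rot: [[0.979, 0.203, -0.002], [0.203, -0.979, 0.001], [-0.002, -0.002, -1.0]]
contact_force: [0.7, 2.4, -2.9]
opening: 0.0225
finger_force: 70.9
```

```bash
python3 go.py .5964 -.2095 .1288 -1.366
```

```text
t 12.8167 d [ 0.0002 -0.0008  0.0257] turn(cw+) 0.0 q [-0.46  0.13  1.66  0.    1.35  0.91] n>= 0.6 F [ 0.7  2.4 -2.9] M [ 0.48 -0.09 -0.  ] pos [ 0.5964 -0.2104  0.1545] h -1.366
```

>>> jog_arm(
  steps=[
    [[0.01, 0, 0, 0.004, 0], [0.01, 0, 0, 0.008, 0], [0.01, 0, 0, 0.012, 0], [0.01, 0, 0, 0.012, 0]],
  ],
  grip_n=70,
)

```text
t: 13.15
ee_pos: [0.5973, -0.2099, 0.1445]
tool_rot: [[0.979, 0.204, 0.0], [0.204, -0.979, 0.002], [0.001, -0.002, -1.0]]
contact_force: [-0.1, 5.5, 1.8]
opening: 0.0227
finger_force: 71.6
```

```bash
python3 go.py .5964 -.2095 .1288 -1.366
```

```text
t 13.15 d [-0.0009 -0.0005  0.0157] turn(cw+) 0.0 q [-0.46  0.14  1.67  0.    1.33  0.91] n>= 0.4 F [-0.1  5.5  1.8] M [1.22 0.13 0.06] pos [ 0.5973 -0.2099  0.1445] h -1.366
```

>>> jog_arm(
  steps=[
    [[0.01, 0, -0.001, 0.003, 0], [0.01, 0, -0.001, 0.006, 0], [0.01, 0, -0.001, 0.008, 0], [0.01, 0, -0.001, 0.008, 0]],
  ],
  grip_n=70,
)

```text
t: 13.48
ee_pos: [0.598, -0.2093, 0.1384]
tool_rot: [[0.979, 0.204, 0.003], [0.204, -0.979, 0.001], [0.003, -0.0, -1.0]]
contact_force: [-1.1, 5.9, 7.7]
opening: 0.0229
finger_force: 72.3
```

```bash
python3 go.py .5964 -.2095 .1288 -1.366
```

```text
t 13.4833 d [-0.0016 -0.0001  0.0096] turn(cw+) 0.0 q [-0.45  0.14  1.68  0.    1.32  0.91] n>= 0.2 F [-1.1  5.9  7.7] M [1.32 0.32 0.05] pos [ 0.598  -0.2093  0.1384] h -1.366
```

>>> jog_arm(
  steps=[
    [[0.01, 0, 0, 0.003, 0], [0.01, 0, 0, 0.005, 0], [0.01, 0, 0, 0.005, 0]],
  ],
  grip_n=70,
)

```text
t: 13.73
ee_pos: [0.5984, -0.209, 0.1341]
tool_rot: [[0.979, 0.204, 0.004], [0.204, -0.979, 0.001], [0.004, -0.001, -1.0]]
contact_force: [-2.8, 7.3, 9.9]
opening: 0.0228
finger_force: 72.7
```

```bash
python3 go.py .5964 -.2095 .1288 -1.366
```

```text
t 13.7333 d [-0.0021  0.0001  0.0053] turn(cw+) 0.0 q [-0.45  0.15  1.68  0.    1.31  0.91] n>= 0.1 F [-2.8  7.3  9.9] M [1.51 0.31 0.06] pos [ 0.5984 -0.209   0.1341] h -1.366
```

>>> jog_arm(
  steps=[
    [[0.01, 0, -0.001, 0.002, 0], [0.01, 0, -0.001, 0.004, 0], [0.01, 0, -0.001, 0.004, 0], [0.01, 0, -0.001, 0.004, 0], [0.01, 0, -0.001, 0.004, 0]],
  ],
  grip_n=70,
)

```text
t: 14.15
ee_pos: [0.5985, -0.2087, 0.1304]
tool_rot: [[0.979, 0.204, 0.005], [0.204, -0.979, -0.0], [0.005, 0.001, -1.0]]
contact_force: [-0.2, 6.3, 9.7]
opening: 0.0232
finger_force: 72.6
```

```bash
python3 go.py .5964 -.2095 .1288 -1.366
python3 - <<'E'
from h import *
p,d=grab("side"); q,e=grab("top")
u,v=map(int,proj("side",(.5964,-.2095,.11)));a,b=map(int,proj("top",(.58,-.14,.1)))
o=np.hstack([cv2.resize(p[v-40:v+40,u-40:u+40,::-1],(400,400),interpolation=3),cv2.resize(q[b-40:b+40,a-40:a+40,::-1],(400,400),interpolation=3)])
cv2.imwrite("pics/s6.png",o)
E
```

```text
t 14.15 d [-0.0022  0.0004  0.0016] turn(cw+) 0.0 q [-0.45  0.15  1.68  0.    1.31  0.91] n>= 0.1 F [-0.2  6.3  9.7] M [1.19 0.21 0.04] pos [ 0.5985 -0.2087  0.1304] h -1.366
```

View pics/s6.png

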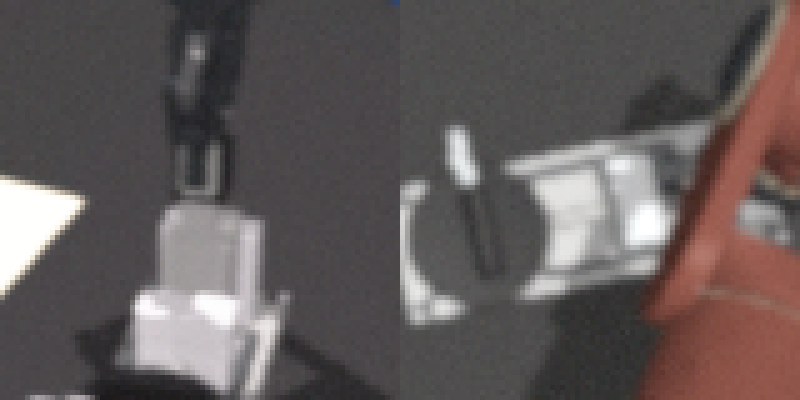

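```bash
python3 - <<'E'
from h import *
u0,v0=map(int,proj("side",(.5964,-.2095,.11)))
c=np.array([.5985,-.2087]);e=np.array([np.cos(.205),np.sin(.205)]);n=np.array([-e[1],e[0]])
for z in(.1216,.1266,.1304,.1576):
  P=c+n*.012; u,v=proj("side",(*P,z)); print("near face bottom",z,(u-u0+40)*5,(v-v0+40)*5)
s=sense();print(s["t"],s["contact_force"],s["joint_velocities"])
E
```

```text
near face bottom 0.1216 196.45183726097997 196.93263786165375
near face bottom 0.1266 196.69929627025311 189.625951142706
near face bottom 0.1304 196.88816832402438 184.0491530664334
near face bottom 0.1576 198.2607062968225 143.52242095609725
14.25 [-1.44559479  6.44089578  9.60060358] [ 0.00042286 -0.0018412  -0.00050906  0.0018133  -0.0011787  -0.00097254]
```

The handle's underside sits where expected, so the blade has not slipped. The tip is about 58 mm below the gap point, which is about 1.8 mm of jaw travel. The top view shows the index mark still in line with the pointer. I'll let it settle and hand in.

>>> jog_arm(
  steps=[
    [[0.01, 0, 0, 0.001, 0], [0.01, 0, 0, 0.001, 0], [0.01, 0, 0, 0.001, 0], [0.01, 0, 0, 0.001, 0], [0.01, 0, 0, 0.001, 0], [0.01, 0, 0, 0.001, 0]],
  ],
  grip_n=70,
)

```text
t: 14.75
ee_pos: [0.5986, -0.2086, 0.1298]
tool_rot: [[0.979, 0.204, 0.005], [0.204, -0.979, 0.0], [0.005, 0.001, -1.0]]
contact_force: [-2.5, 6.3, 10.7]
opening: 0.0226
finger_force: 72.8
```

```bash
python3 -c "
from bench import arm; print(arm.finish_job())"
```

```text
the job is handed in; nothing more can be done
None
```

The job is handed in at about 15 s; the hand-in returned no verdict. By my measurements the index mark is in line with the pointer, turned in one grasp rather than several. The fingers still hold the taper gauge in the gap, with the sprung jaw pushed back an estimated 1.8–2 mm.

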